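# Clamp a rack panel in the bench clamp

### The job

Two identical screw clamps stand on the bench of the rack room; a white rack panel lies in one of them. Turn that clamp's knob clockwise until its pad just touches the panel, then give it an eighth of a turn (45 degrees) more, without overtightening it. Let go of the knob, keep the panel where it lies, and leave the empty clamp alone.

Things in the scene. Friction and masses are not known exactly. Their poses are not given: they have to be found in the camera images.
- clamp_grip (a point): Knob of the clamp holding the panel: black disc, 48 mm across, 8 high, on the clamp's arm (its top 88 mm up), with an upright bar across it, 48 long, 14 wide, 36 high. This point is on the vertical turning axis, 13 mm under the bar's top, 23 above the disc, and stays at that height. x runs along the bar, y across, z up; it turns with the knob. Clamp: grey C stand, fixed, base 135 x 160 mm.
- clamp_knob (a joint): That knob's angle, rad; grows clockwise seen from above (tightening). Starts at -0.65 to -0.25. At 0 the bar is in line with the clamp's arm and the sprung pad under the arm meets the panel (24 mm of travel a turn); beyond, it turns slightly harder. Needs under 0.15 N m, stays where left, could turn on to 2.0.
- panel_center (a point): Centre (half-way up) of the loose white metal rack panel, 254 x 44 x 4 mm with dark round holes, lying flat across the steel bed of the clamp in use, its underside 22 mm above the bench; its y axis runs along its length.
- spare_knob (a joint): Angle in rad of the knob of the other, empty clamp, built and counted the same way. It starts at -0.6 to -0.3. To be left alone.
Things that resemble listed ones, but are neither listed nor needed, are in the scene too. Leave any pink or yellow look-alike of the part that bears clamp_grip alone.

How it is judged:
By the outcome, as a careful person would: the job done as asked, in the order asked, and still so for the second after the job is handed in, with the robot touching nothing.
It also fails if it takes over 32 s, if anything falls off the work surface, if the arm or the gripper's body presses on something with over 40 N, if the wrist force passes 120 N, or if a joint passes its speed limit or range.

### The arm

A 6-joint arm with a two-finger parallel gripper is mounted at the origin on the work surface. World frame = base frame: x ahead of the robot, y to its left, z up, the work surface at z = 0. Lengths are in m, angles in rad, forces in N, time in s.
With the tool pointing down it reaches from about 0.375 to 0.9 m from the base axis. Payload 3.1 kg.
Tool frame: the origin (TCP) lies at the very end of the fingers, on their centre line; the grasp point (between the pads) lies 19 mm behind it; z points along the fingers, y is the line along which they close (so a half turn about z gives the same grasp; the last joint's range is limited). The gripper opens to 85 mm and grips with 20 to 120 N. Pads are 22 mm wide; open, the fingers measure 114 mm over their backs; the gripper's body (76 mm by 85 mm) begins 54 mm behind the grasp point. The pads swing forward as they close: fully open they stand 13 mm farther back than shut.
Start: joints at [0.964, 0.527, 1.433, -0, 1.181, -0.178], TCP at [0.26, 0.568, 0.231] pointing down, gripper open.
Joint ranges: [-3.08, 3.08], [-0.75, 2.2], [0.22, 2.44], [-1.43, 4.57], [0, 2.65], [-2.85, 2.85]. Speed limits (rad/s): [2.79, 2.79, 3.14, 3.14, 3.14, 3.14].

### API

Orientations are given as a unit quaternion [x, y, z, w].
In Python, from station import manip gives the robot as it stands.
- The arm moves only by the shell command python3 -m handwheel 'ROWS' [FORCE]. ROWS is JSON, a list of rows, each a list of 7 numbers: the shift along the world's x, y, z in mm, then the turn, a rotation vector about the world's x, y, z in degrees, then the opening, from 0 (shut) to 1 (fully open). A call has exactly 10 rows; each row shifts and turns the commanded pose from where the row before left it; what a row does not reach is not made up. A row lasts 1/8 s, in which the tool goes at most 62.5 mm and 10.7 degrees, less where a joint would pass 70% of its speed; a pose out of reach is approached as far as the arm can. A call is refused whole if a number of a shift passes 62.5 or a number of a turn 10.7, either way. A call with a gripper value outside its range is refused whole. The fingers move at their own pace and stop on an object; FORCE is the grip in N (left out, the last holds). Time passes only in rows, so rows that do not move let the fingers close, or fill a call up. It gives the time, the measured TCP pose, the force, the opening and the grip force at its end, in the units of the state.
- manip.sense(): the state, without advancing time (a new reading comes with each control period).
- manip.snapshot(name): name is "side" or "top" or "wrist"; returns the picture (480x640x3 uint8, red, green, blue); there is no depth.
- manip.get_calibration(name): a dict with "K" (3x3 intrinsics, pixels), "rvec" (rotation vector, rad) and "tvec" (3), from world to camera coordinates, as OpenCV has them. Camera axes: x right, y down, z forward; pixel columns grow to the right and rows downward; lengths in m; the calibration is good to about 2 mm. A picture is of the moment at which its call begins: read the wrist's pose just before it. get_calibration takes no time and is no camera call; for the wrist camera it gives the pose at the moment of the call.
- manip.sign_off(): hands the job in; it is judged then, once.
The state is a dict: "t": time; "q": joint angles; "qd": joint speeds; "tau": joint torques, N m; "tcp_pos": TCP position; "tool_rot": TCP orientation; "force": force on the tool from outside, world axes, zero at the start; "ft_torque": the same for the moment, N m; "finger_gap": opening from 0.0 (shut) to 1.0 (fully open); "gripper_force": force on a finger pad.
Only numpy, scipy, OpenCV 4.12 (cv2) and the standard library are available. Lean on these libraries where they do the work, as an engineer would, in place of code of your own. Each camera call takes 0.05 s, during which the arm holds its last target. There are 200 camera calls.

## Working session

There is one attempt and no reset: what is moved stays moved. The work goes in short steps, Python scripts to look and compute and a shell command to move; the robot and the scene stay as the last step left them, time stands still between calls to the robot, and variables do not carry over. Pictures are saved under pics/ and viewed, at most 10 in all, crops included, and the job is handed in when it is done.

```bash
mkdir -p pics
python3 - <<'E'
from station import manip
import cv2
s=manip.sense();print(s['t'],s['tcp_pos'],s['tool_rot'])
for n in("top","side"):
    c=manip.get_calibration(n);print(n,c)
    cv2.imwrite(f"pics/{n}0.png",manip.snapshot(n)[:,:,::-1])
E
```

```text
0.0 [0.25940315 0.56783443 0.23033726] [ 2.12766010e-01  9.77102585e-01 -9.93132855e-04 -4.20330703e-04]
top {'K': array([[621.21725283,   0.        , 319.45993851],
       [  0.        , 621.21725283, 236.83310395],
       [  0.        ,   0.        ,   1.        ]]), 'rvec': array([ 2.12852988, -2.15964523,  0.11888315]), 'tvec': array([-0.05816177,  0.44879167,  1.3659475 ])}
side {'K': array([[484.79109468,   0.        , 316.14133224],
       [  0.        , 484.79109468, 240.79746826],
       [  0.        ,   0.        ,   1.        ]]), 'rvec': array([ 2.38165151, -0.55858457,  0.21530194]), 'tvec': array([-0.4405936 ,  0.14458382,  1.11228285])}
```

View pics/top0.png

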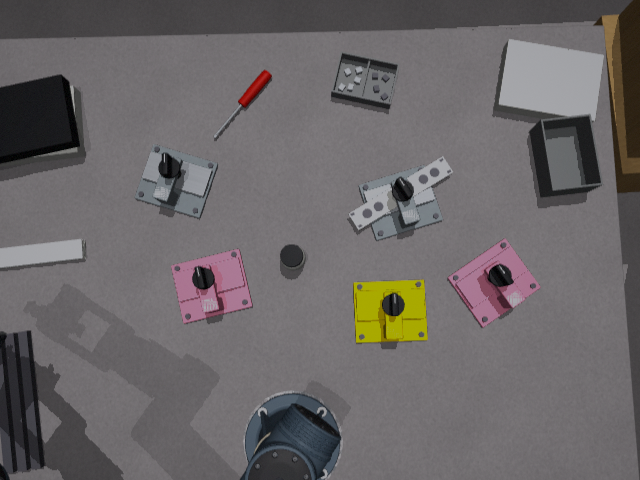

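View pics/side0.png

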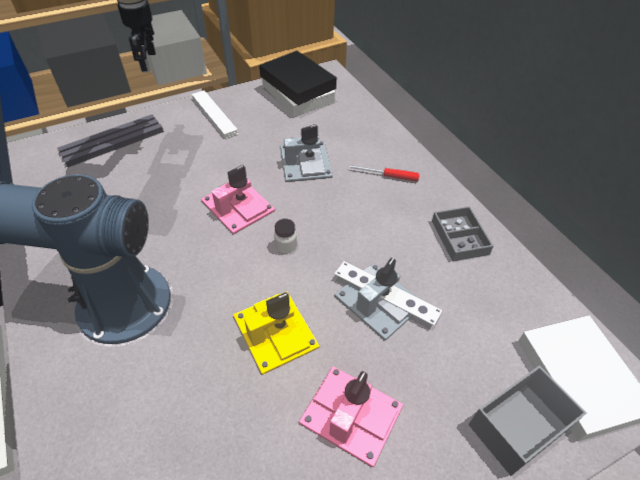

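The grey clamps are at top (400,195), which holds the white panel, and at (175,180), which is empty. The pink ones at (212,285) and (495,282) and the yellow one at (392,310) are look-alikes. The target is the grey clamp at (400,195) because the panel lies in it. I'll confirm with a crop.

Run:
```python
import cv2,numpy as np
a=cv2.imread("pics/top0.png")[145:245,340:460];b=cv2.imread("pics/side0.png")[240:340,325:445]
f=lambda i:cv2.resize(i,None,fx=5,fy=5,interpolation=cv2.INTER_CUBIC)
for n,i in(("a",a),("b",b)):pass
im=np.vstack([cv2.resize(np.hstack([a,b]),(800,333),interpolation=cv2.INTER_CUBIC)])
g=np.clip(im.astype(float)*1.0,0,255)
d=(255*(im/255.)**0.45)
cv2.imwrite("pics/crop0.png",cv2.resize(d.astype(np.uint8),(800,333)))
```

```text
(no output)
```

View pics/crop0.png

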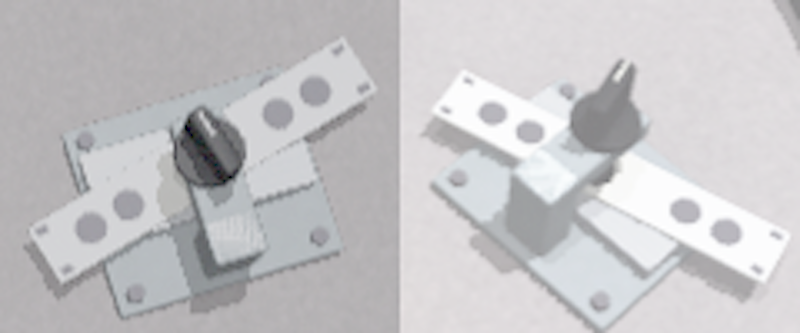

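The crop confirms it. The panel passes under the black knob of the grey clamp, with the disc at top (403,191) and the post toward the robot at (411,216). Now I'll measure.

```bash
cat > h.py <<'E'
import cv2,numpy as np
from station import manip
def cam(n):
    c=manip.get_calibration(n);R=cv2.Rodrigues(c['rvec'])[0];return c['K'],R,np.array(c['tvec']).ravel()
def ray(C,p):
    K,R,t=C;return -R.T@t,R.T@np.linalg.solve(K,[p[0],p[1],1.])
def plane(C,p,z):
    o,d=ray(C,p);return o+d*(z-o[2])/d[2]
def tri(A,p,B,q):
    a,d=ray(A,p);b,e=ray(B,q);s=np.linalg.lstsq(np.c_[d,-e],b-a,rcond=None)[0]
    u,v=a+s[0]*d,b+s[1]*e;return (u+v)/2,np.linalg.norm(u-v)
E
python3 - <<'E'
from h import *
T,S=cam("top"),cam("side")
k=3.3333
ct=lambda x,y:(340+x/k,145+y/k); cs=lambda x,y:(325+(x-400)/k,240+y/k)
for n,a,b in [("boltBL",(136,293),(458,178)),("boltBR",(320,236),(600,301)),("disc ctr",(210,152),(607,122)),("holeL",(91,228),(492,112)),("holeR",(316,91),(726,232)),("hole2L",(128,205),(530,131)),("hole2R",(278,114),(685,211))]:
    print(n,*[np.round(v,4) for v in tri(T,ct(*a),S,cs(*b))])
BL,BR,TL=[plane(T,ct(*p),.012) for p in((136,293),(320,236),(86,140))]
print("arm dir",BL,BR,TL,np.degrees(np.arctan2(*(TL-BL)[1::-1])),np.degrees(np.arctan2(*(BL-BR)[1::-1]))-90,np.linalg.norm(TL-BL),np.linalg.norm(BL-BR))
for z in(.088,.096):print("disc plane",plane(T,ct(210,152),z),plane(S,cs(607,122),z))
for z in(.124,.132):
  # bar-top ends as seen from top, side
  print("bartop",plane(T,ct(197,112),z),plane(T,ct(226,168),z),plane(S,cs(628,62),z))
E
```

```text
boltBL [ 0.4575 -0.2039  0.013 ] 0.0015
boltBR [ 0.4946 -0.3301  0.0128] 0.0014
disc ctr [ 0.5402 -0.249   0.0834] 0.0025
holeL [ 0.5005 -0.1735  0.0272] 0.0016
holeR [ 0.5923 -0.3288  0.0263] 0.001
hole2L [ 0.5163 -0.1991  0.0264] 0.0022
hole2R [ 0.5771 -0.3025  0.0259] 0.0014
arm dir [ 0.45690125 -0.2036887   0.012     ] [ 0.49412427 -0.32995277  0.012     ] [ 0.56366799 -0.17212317  0.012     ] 16.470282860998974 16.425672761499 0.11133516357771125 0.1316365072448299
disc plane [ 0.53811304 -0.24794593  0.088     ] [ 0.53922129 -0.25190542  0.088     ]
disc plane [ 0.53646481 -0.24700064  0.096     ] [ 0.53524686 -0.25649474  0.096     ]
bartop [ 0.55663135 -0.23627318  0.124     ] [ 0.52024303 -0.25344155  0.124     ] [ 0.5590933  -0.23763683  0.124     ]
bartop [ 0.55482195 -0.23537399  0.132     ] [ 0.51865976 -0.25243567  0.132     ] [ 0.55474985 -0.24256745  0.132     ]
```

The bolts and holes come out at the expected heights. The knob axis is near (0.538,-0.249), and the clamp arm's yaw is about 16.4°. I'll move above it for a wrist-camera view.

```bash
python3 -m handwheel '[[14,-40.8,3.5,0,0,-6,1],[14,-40.8,3.5,0,0,-6,1],[14,-40.8,3.5,0,0,-6,1],[14,-40.8,3.5,0,0,-6,1],[14,-40.8,3.5,0,0,-6,1],[14,-40.8,3.5,0,0,-6,1],[14,-40.8,3.5,0,0,-6,1],[14,-40.8,3.5,0,0,-6,1],[14,-40.8,3.5,0,0,-6,1],[14,-40.8,3.5,0,0,-6,1]]' 30
python3 -m handwheel '[[14,-40.8,3.5,0,0,-6,1],[14,-40.8,3.5,0,0,-6,1],[14,-40.8,3.5,0,0,-6,1],[14,-40.8,3.5,0,0,-6,1],[14,-40.8,3.5,0,0,-6,1],[14,-40.8,3.5,0,0,-6,1],[14,-40.8,3.5,0,0,-6,1],[14,-40.8,3.5,0,0,-6,1],[14,-40.8,3.5,0,0,-6,1],[14,-40.8,3.5,0,0,-6,1]]' 30
python3 - <<'E'
from h import *
s=manip.sense();print(s['t'],s['tcp_pos'],s['tool_rot'],s['q'])
c=cam("wrist");np.savez("w1.npz",K=c[0],R=c[1],t=c[2])
print(-c[1].T@c[2])
p=lambda X:(c[0]@(c[1]@np.array(X)+c[2]));u=p([.538,-.249,.124]);print(u/u[2])
cv2.imwrite("pics/w1.png",manip.snapshot("wrist")[:,:,::-1])
E
```

```text
t: 1.35
tcp_pos: [0.3999, 0.159, 0.2663]
tool_rot: [0.674, 0.739, -0.0, -0.0]
force: [0.8, 0.7, -0.2]
finger_gap: 0.994
gripper_force: 0.0
t: 2.6
tcp_pos: [0.5398, -0.2487, 0.3009]
tool_rot: [0.953, 0.303, -0.0, -0.001]
force: [0.1, 0.6, 0.2]
finger_gap: 0.998
gripper_force: 0.0
2.6 [ 0.53983834 -0.24874182  0.30089151] [ 9.53132911e-01  3.02551325e-01 -2.72430927e-04 -5.25500773e-04] [-6.19723231e-01  4.15398632e-01  1.42585178e+00  2.02237637e-04
  1.30150993e+00  3.36282470e-01]
[ 0.59317791 -0.21143744  0.44392254]
[316.64432359 225.88280793   1.        ]
```

View pics/w1.png

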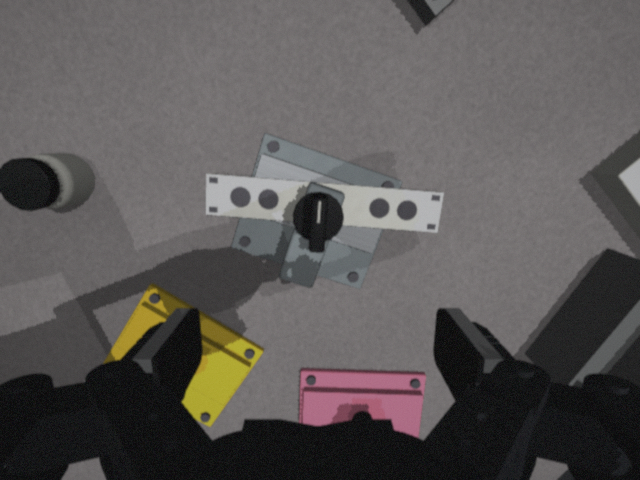

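The wrist picture shows the black disc centred near (319,217), with the bar almost upright in the image from (319,200) to (316,250). The clamp bolts are at (273,146), (387,185), (245,241) and (352,277). An enlarged crop will give the bar's angle.

Run:
```python
from h import *
im=cv2.imread("pics/w1.png")[170:290,230:390]
d=(255*(im/255.)**0.4).astype(np.uint8)
cv2.imwrite("pics/w1c.png",cv2.resize(d,(800,600),interpolation=cv2.INTER_CUBIC))
```

```text
(no output)
```

View pics/w1c.png

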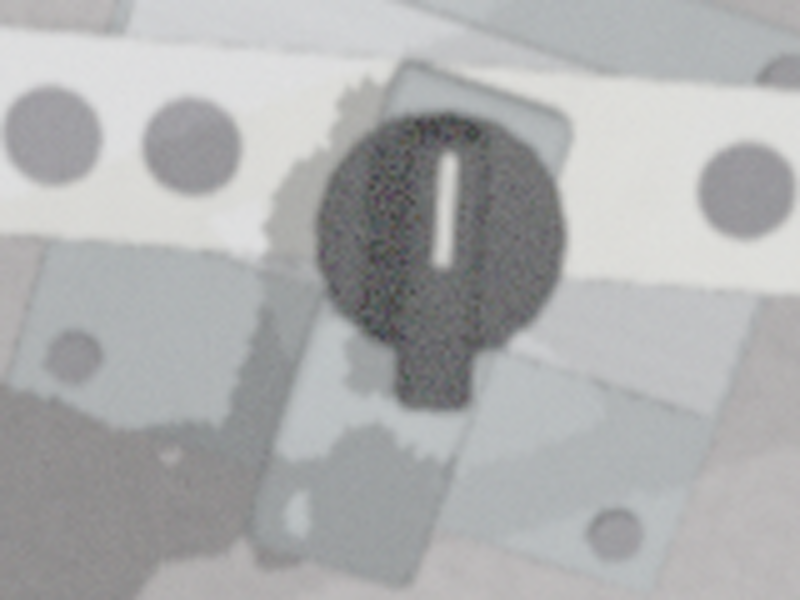

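Run:
```python
from h import *
w=np.load("w1.npz");W=(w['K'],w['R'],w['t'])
P=lambda x,y,z:plane(W,(230+x/5,170+y/5),z)
F=lambda x,y,z:plane(W,(x,y),z)
yaw=lambda a,b:np.degrees(np.arctan2(*(b-a)[1::-1]))
print("disc",P(441,233,.088),P(441,233,.096),"diam",np.linalg.norm(P(317,233,.088)-P(566,233,.088)))
print("bar end",P(434,405,.124),"w",np.linalg.norm(P(397,395,.124)-P(470,395,.124)))
print("bar yaw ptr",yaw(P(439,265,.124),P(449,155,.124)),"end->ptr",yaw(P(434,405,.124),P(449,155,.124)))
b=[F(*p,.013) for p in((273,146),(387,185),(245,241),(352,277))]
print("arm yaw bolts",yaw(b[2],b[0]),yaw(b[3],b[1]),yaw(b[1],b[0])-90,yaw(b[3],b[2])-90,"ctr",sum(b)/4)
print("arm edges",yaw(P(250,530,.08),P(400,70,.08)),yaw(P(410,580,.08),P(480,370,.08)))
hl=[P(52,135,.026),P(747,191,.026)];print("panel",hl,yaw(hl[1],hl[0]))
e=P(434,405,.124)
for a in(29,31,33,35):print(a,e+.024*np.array([np.cos(np.radians(a)),np.sin(np.radians(a)),0]))
```

```text
disc [ 0.53979764 -0.24934717  0.088     ] [ 0.54099746 -0.24849508  0.096     ] diam 0.04618214058231017
bar end [ 0.52020779 -0.26170635  0.124     ] w 0.01244554586367614
bar yaw ptr 30.124428681508018 end->ptr 31.88113354489262
arm yaw bolts 16.697847601728586 16.613697989731367 16.750251068100923 15.812805983091138 ctr [ 0.52855224 -0.25217568  0.013     ]
arm edges 16.74569311420135 17.626539573619866
panel [array([ 0.499694  , -0.17533018,  0.026     ]), array([ 0.57623842, -0.30474617,  0.026     ])] 120.6026290397467
29 [ 0.54119866 -0.25007091  0.124     ]
31 [ 0.54077981 -0.24934543  0.124     ]
33 [ 0.54033588 -0.24863501  0.124     ]
35 [ 0.53986744 -0.24794051  0.124     ]
```

The disc is 46 mm across (48 given), the bar yaw is about 31.5° and the arm yaw about 16.6°, so the knob is at about -0.26 rad, which is in range. The axis is at (0.540,-0.249), right under the tool. Next I turn -3.7°, go down 207 mm, and close.

```bash
python3 -m handwheel '[[0,0,-30,0,0,-1.7,1],[0,0,-30,0,0,-2,1],[0,0,-30,0,0,0,1],[0,0,-30,0,0,0,1],[0,0,-25,0,0,0,1],[0,0,-20,0,0,0,1],[0,0,-20,0,0,0,1],[0,0,-12,0,0,0,1],[0,0,-10,0,0,0,1],[0,0,0,0,0,0,1]]' 40
python3 -m handwheel '[[0,0,0,0,0,0,0],[0,0,0,0,0,0,0],[0,0,0,0,0,0,0],[0,0,0,0,0,0,0],[0,0,0,0,0,0,0],[0,0,0,0,0,0,0],[0,0,0,0,0,0,0],[0,0,0,0,0,0,0],[0,0,0,0,0,0,0],[0,0,0,0,0,0,0]]' 40
python3 - <<'E'
from h import *
s=manip.sense();print(s['t'],s['tcp_pos'],s['tool_rot'],s['q'],s['ft_torque'])
q=s['tool_rot'];print("bar yaw",2*np.degrees(np.arctan2(q[1],q[0])))
E
```

```text
t: 3.9
tcp_pos: [0.5395, -0.2473, 0.0937]
tool_rot: [0.962, 0.273, -0.0, -0.001]
force: [-0.5, -0.1, 0.4]
finger_gap: 1.001
gripper_force: 0.0
t: 5.15
tcp_pos: [0.5404, -0.2483, 0.0948]
tool_rot: [0.962, 0.273, 0.0, 0.001]
force: [1.0, -3.2, 6.0]
finger_gap: 0.153
gripper_force: 45.2
5.15 [ 0.54040325 -0.24828327  0.09478808] [9.61898691e-01 2.73404283e-01 4.90572648e-04 8.75159744e-04] [-6.18256550e-01  6.68625261e-01  1.62234981e+00 -4.38429098e-04
  8.48638228e-01  3.98968195e-01] [-0.54919864 -0.07650375  0.01013126]
bar yaw 31.733901187578173
```

Gripped: the opening is 13 mm, which matches the 14 mm bar. The bar yaw is 31.7° and the goal is 16.6 - 45 = -28.4°, so the turn is about -60°.

```bash
python3 -m handwheel '[[0,0,0,0,0,-4,0],[0,0,0,0,0,-5,0],[0,0,0,0,0,-5,0],[0,0,0,0,0,-5,0],[0,0,0,0,0,-5,0],[0,0,0,0,0,-5,0],[0,0,0,0,0,-5,0],[0,0,0,0,0,-5,0],[0,0,0,0,0,-5,0],[0,0,0,0,0,-4,0]]' 40
python3 -m handwheel '[[0,0,0,0,0,-4,0],[0,0,0,0,0,-4,0],[0,0,0,0,0,-3,0],[0,0,0,0,0,-1,0],[0,0,0,0,0,0,0],[0,0,0,0,0,0,0],[0,0,0,0,0,0,0],[0,0,0,0,0,0,0],[0,0,0,0,0,0,0],[0,0,0,0,0,0,0]]' 40
python3 - <<'E'
from h import *
s=manip.sense();print(s['t'],s['tcp_pos'],s['q'],s['ft_torque'])
q=s['tool_rot'];print("bar yaw",2*np.degrees(np.arctan2(q[1],q[0])))
E
```

```text
t: 6.4
tcp_pos: [0.5405, -0.2489, 0.0948]
tool_rot: [0.99, -0.142, 0.001, 0.001]
force: [0.8, -4.9, 3.1]
finger_gap: 0.152
gripper_force: 45.1
t: 7.65
tcp_pos: [0.5405, -0.2491, 0.0948]
tool_rot: [0.97, -0.244, 0.001, 0.001]
force: [-0.0, -5.0, 4.4]
finger_gap: 0.158
gripper_force: 45.1
7.65 [ 0.54049424 -0.24908399  0.09477138] [-6.18866480e-01  6.68807802e-01  1.62194423e+00 -1.53133410e-03
  8.47817284e-01  1.44614815e+00] [-0.90068989 -0.08069356  0.04891341]
bar yaw -28.258672558436597
```

Bar yaw is -28.3° against a goal of -28.4°. I'll release, rise straight up and check from above.

```bash
python3 -m handwheel '[[0,0,0,0,0,0,1],[0,0,0,0,0,0,1],[0,0,0,0,0,0,1],[0,0,0,0,0,0,1],[0,0,0,0,0,0,1],[0,0,0,0,0,0,1],[0,0,0,0,0,0,1],[0,0,0,0,0,0,1],[0,0,10,0,0,0,1],[0,0,20,0,0,0,1]]' 40
python3 -m handwheel '[[0,0,22,0,0,0,1],[0,0,22,0,0,0,1],[0,0,22,0,0,0,1],[0,0,22,0,0,0,1],[0,0,22,0,0,0,1],[0,0,22,0,0,0,1],[0,0,22,0,0,0,1],[0,0,22,0,0,0,1],[0,0,0,0,0,0,1],[0,0,0,0,0,0,1]]' 40
python3 - <<'E'
from h import *
s=manip.sense();print(s['t'],s['tcp_pos'])
c=cam("wrist");np.savez("w2.npz",K=c[0],R=c[1],t=c[2])
im=manip.snapshot("wrist")[:,:,::-1];cv2.imwrite("pics/w2.png",im)
im=im[170:290,230:390]
d=(255*(im/255.)**0.4).astype(np.uint8)
cv2.imwrite("pics/w2c.png",cv2.resize(d,(800,600),interpolation=cv2.INTER_CUBIC))
E
```

```text
t: 8.9
tcp_pos: [0.5394, -0.2473, 0.1244]
tool_rot: [0.97, -0.244, -0.001, -0.0]
force: [0.3, 0.3, 0.1]
finger_gap: 0.999
gripper_force: 0.0
t: 10.15
tcp_pos: [0.5393, -0.2472, 0.2998]
tool_rot: [0.97, -0.244, -0.001, -0.0]
force: [-0.3, -0.6, 0.4]
finger_gap: 1.001
gripper_force: 0.0
10.15 [ 0.53930136 -0.24724639  0.29980399]
```

View pics/w2c.png

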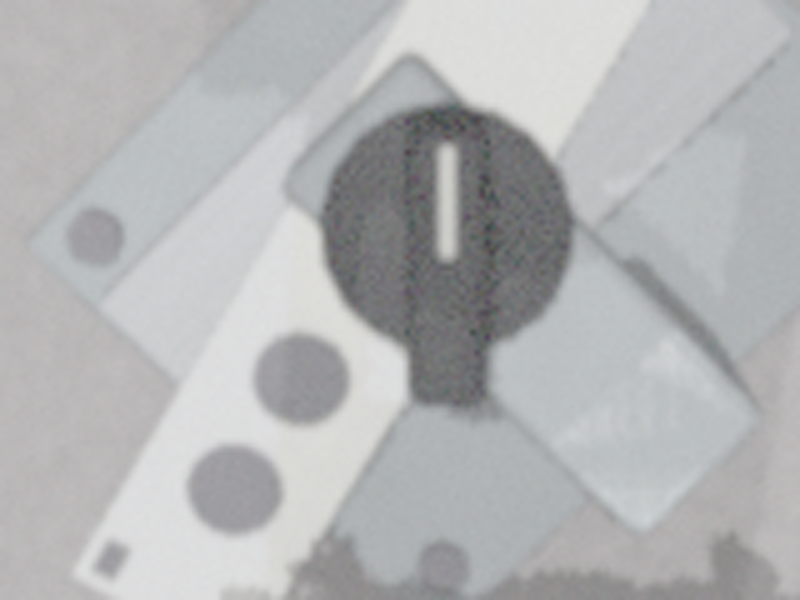

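View pics/w2.png

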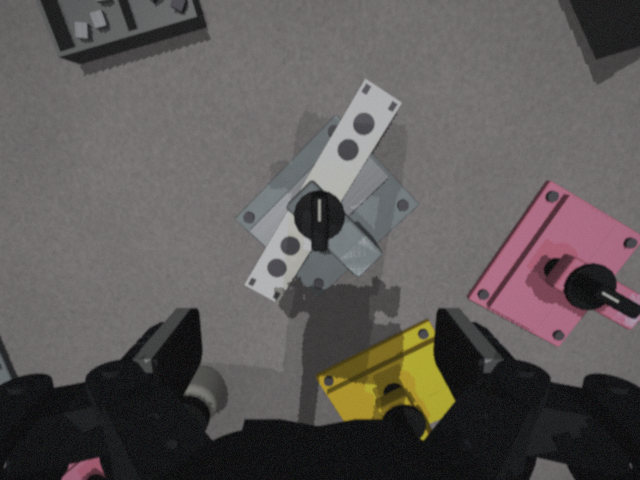

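The knob bar is upright in the crop at (447,145)-(448,400), with the arm running up-left at about 45° to it. In the full view the panel holes are at (363,123), (348,149), (290,245) and (276,267), so it still lies in the clamp. Now I'll put numbers on both.

Run:
```python
from h import *
w=np.load("w2.npz");W=(w['K'],w['R'],w['t'])
P=lambda x,y,z:plane(W,(230+x/5,170+y/5),z)
F=lambda x,y,z:plane(W,(x,y),z)
yaw=lambda a,b:np.degrees(np.arctan2(*(b-a)[1::-1]))
print("bar",yaw(P(447,260,.124),P(447,145,.124)),yaw(P(449,402,.124),P(447,145,.124)))
print("arm edges",yaw(P(640,528,.08),P(288,187,.08)),yaw(P(755,410,.08),P(580,225,.08)))
print("bolts",yaw(F(315,284,.013),F(249,217,.013)),yaw(F(403,205,.013),F(332,131,.013)))
a,b=F(276,267,.026),F(363,123,.026);c,d=F(290,245,.026),F(348,149,.026)
print("panel",(a+b)/2,(c+d)/2,yaw(b,a))
v=np.load("w1.npz");W=(v['K'],v['R'],v['t'])
a,b=F(240.5,197,.026),F(407,210,.026);c,d=F(268.5,199,.026),F(379.5,208,.026)
print("before",(a+b)/2,(c+d)/2,yaw(b,a))
```

```text
bar -28.199591827015496 -27.754309478933333
arm edges 16.862809787437048 15.369531879507255
bolts 14.5077787030989 17.0719667770302
panel [ 0.54636647 -0.25211522  0.026     ] [ 0.54596958 -0.25272208  0.026     ] 120.60864434586513
before [ 0.54584275 -0.25289525  0.026     ] [ 0.54589624 -0.25294495  0.026     ] 120.74596718980308
```

The bar yaw is about -28.2° against the arm's 16.5°, so the knob is about 45° past touch. The panel hasn't moved beyond 1 mm, and the tool is clear of everything.

```bash
python3 -c "
from station import manip
print(manip.sign_off())"
```

```text
the job is handed in; nothing more can be done
None
```

The panel clamp's knob is tightened to about 45° past touch (measured by camera) and released, the panel is within 1 mm of where it lay, the spare clamp was not touched, and the job is handed in at about 10 s of the 32 s limit.

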